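# Slide the parts tray to its taped corner and collect the pressed E-cores

## Robot

A 6-joint arm with a two-finger parallel gripper is mounted at the origin on the work surface. World frame = base frame: x ahead of the robot, y to its left, z up, the work surface at z = 0. Lengths are in m, angles in degrees, forces in N, time in s.
With the tool pointing down it reaches from about 0.425 to 0.95 m from the base axis. Payload 14.7 kg.
Tool frame: the origin (TCP) lies midway between the tips of the shut fingers; the grasp point (between the pads) lies 19 mm behind it (robot.grasp_offset is the distance from the TCP to the grasp point, in m); z points along the fingers, y is the line along which they close (so a half turn about z gives the same grasp; the last joint's range is limited). The gripper opens to 85 mm and grips with 20 to 120 N. Pads are 22 mm wide; open, the fingers measure 114 mm over their backs; the gripper's body (76 mm by 85 mm) begins 54 mm behind the grasp point. The pads swing forward as they close: fully open they stand 13 mm farther back than shut.
Start: joints at [68.549, 27.513, 91.461, -0, 61.026, -2.67], TCP at [0.209, 0.615, 0.231] pointing down, gripper open.
Joint ranges: [-157.49, 157.49], [-46.99, 117.5], [13.45, 153.17], [-89.5, 269.5], [5.16, 153.95], [-167.48, 167.48]. Speed limits (degrees/s): [108.29, 108.29, 136.94, 172.46, 172.46, 172.46].

## Interface

Orientations are given as [roll, pitch, yaw] about the fixed x, y, z axes, in that order (R = Rz(yaw) Ry(pitch) Rx(roll)).
In Python, from station import robot, vision gives the robot as it stands.
- The arm moves only by the tool servo_tool, never from a script. Its arguments are lists of equal length, an entry for each row: "offset": the shift along the tool's x, y, z each as a share of 200 mm, from -1 to 1, a list of three; "dr": the turn, a rotation vector about the tool's x, y, z each as a share of 180 degrees, from -1 to 1, a list of three; "hand": the closure, from 0 (fully open) to 1 (shut). A call has exactly 5 rows; each row is the pose to reach, as a shift and turn from the pose commanded when the call began, along the tool's axes at that moment, turning the shorter way round; what a row does not reach only later rows make up. A row lasts 1/8 s, in which the tool goes at most 62.5 mm and 10.7 degrees, less where a joint would pass 70% of its speed; a pose out of reach is approached as far as the arm can. A call with a number of a shift or a turn outside -1 to 1 is refused whole. A call with a gripper value outside its range is refused whole. The fingers move at their own pace and stop on an object; "force" is the grip in N (left out, the last holds). Time passes only in rows, so rows that repeat a pose let the fingers close, or fill a call up. It gives the time, the measured TCP pose, the force, the opening and the grip force at its end, in the units of the state.
- robot.sense(): the state, without advancing time (a new reading comes with each control period).
- vision.snapshot(name): name is "side" or "top" or "wrist"; returns a dict with "color" (420x560x3 uint8, red, green, blue), "intrinsics" (3x3 intrinsics, pixels), "R" (3x3) and "t" (3): a world point X has camera coordinates R X + t; the wrist camera has in their place "tool_from_camera" (4x4, takes a point from camera to tool coordinates, whose origin is the TCP and whose axes are the flange's). Camera axes: x right, y down, z forward; pixel columns grow to the right and rows downward; lengths in m; the calibration is good to about 2 mm. A picture is of the moment at which its call begins: read the wrist's pose just before it. There is no depth.
- robot.close_job(): hands the job in; it is judged then, once.
The state is a dict: "clock": time; "joints": joint angles; "dq": joint speeds; "joint_torque": joint torques, N m; "position": TCP position; "ee_rot": TCP orientation; "contact_force": force on the tool from outside, world axes, zero at the start; "wrist_torque": the same for the moment, N m; "opening": opening from 0.0 (shut) to 1.0 (fully open); "finger_force": force on a finger pad.
Only numpy, scipy, OpenCV 4.12 (cv2) and the standard library are available. Lean on these libraries where they do the work, as an engineer would, in place of code of your own. Each camera call takes 0.05 s, during which the arm holds its last target. There are 200 camera calls.

## Task

Slide the empty stainless parts tray along the bench, without lifting it, until its far left corner sits squarely inside the L of grey marking tape, with both sides close up to the strips (within about a centimetre). Then collect both black E-cores from the catch tray under the machine's chute and lay them flat, side by side, inside the parts tray, gently, since they are brittle: do not drop them. The tray must still be squarely in its corner at the end; leave the jar, the sieve and the lidded graphite box alone.

Things in the scene. Friction and masses are not known exactly. Their poses are not given: they have to be found in the camera images.
- tray: Loose open stainless parts tray, 150 mm (x) by 200 mm (y) by 30 mm high outside, walls and floor 4 mm thick, about 0.45 kg. Origin: centre of its underside, z up. It starts to the right of the tape, turned less than 45 degrees against it; its 200 mm side away from the robot (+x) belongs along the long strip.
- mark: L of flat grey tape on the bench, strips 20 mm wide. Origin: the bench point where the tray's origin belongs, axes as the tray's. Long strip (170 mm) along y, inner edge at x = +79 mm; short strip (100 mm) along x, inner edge at y = +104 mm. They meet at the inner corner (+79, +104), away from the robot and to its left; a tray at the origin leaves 4 mm to each strip.
- catch: Fixed shallow steel catch tray on feet under the machine's chute, 160 mm (x) by 260 mm (y) outside, walls 4 mm thick; its inner floor is 34 mm above the bench and its rim 54 mm. Origin: on the bench below its centre. The chute comes down to it from its +y end (at least 15 mm beyond that rim) and rises away at 24 degrees.
- core_a: Black ferrite E-core, one of two alike, 0.2 kg: from above a capital E, 80 mm long (x), 40 mm deep (y), 20 mm high. The back bar, 12 mm thick, is at -y; three legs run to +y, the centre one 20 mm wide. Lies flat in the catch tray, back to either side; grip it over the 40 mm depth at mid-length. Origin: centre of its underside (middle of the 80 x 40 outline).
- core_b: Black ferrite E-core, one of two alike, 0.2 kg: from above a capital E, 80 mm long (x), 40 mm deep (y), 20 mm high. The back bar, 12 mm thick, is at -y; three legs run to +y, the centre one 20 mm wide. Lies flat in the catch tray, back to either side; grip it over the 40 mm depth at mid-length. Origin: centre of its underside (middle of the 80 x 40 outline).
- core_a_center (a point): Middle of core_a, 10 mm above its underside.
- core_b_center (a point): Middle of core_b, 10 mm above its underside.
- jar: Bystander: white plastic jar, 70 mm across, 100 mm high, beyond the catch tray. Origin: centre of its underside.
- sieve: Bystander: round steel sieve, 140 mm across, 45 mm high, at the far side of the bench. Origin: centre of its underside.
- boat: Bystander: flat lidded graphite box, 120 x 160 x 45 mm, at the far side of the bench. Origin: centre of its underside.
Mind the look-alikes: they are no part of the job. What is shaped like the core_a but turquoise is not meant.

How it is judged (in metres and radians):
On the way:
1. the empty tray rests squarely in the taped corner while both cores are still in the catch tray (x of tray in the frame of mark between -0.015 and 0.015 m and y of tray in the frame of mark between -0.015 and 0.015 m and angle between the x axis of tray and the x axis of mark, either way round below 0.12 rad and linear speed of tray below 0.02 m/s and angular speed of tray below 0.15 rad/s and x of core_a_center in the frame of catch between -0.08 and 0.08 m and y of core_a_center in the frame of catch between -0.13 and 0.13 m and z of core_a_center in the frame of catch between 0.03 and 0.065 m and x of core_b_center in the frame of catch between -0.08 and 0.08 m and y of core_b_center in the frame of catch between -0.13 and 0.13 m and z of core_b_center in the frame of catch between 0.03 and 0.065 m), for 0.3 s.
At the end, for the whole second after the job is handed in: The tray stands flat on the bench with its origin within 15 mm of the mark's origin along each of the mark's axes and its sides within 0.12 rad of the tape, and both E-cores lie flat (within 0.1 rad) on the tray's floor, inside its walls, all at rest (x of tray in the frame of mark between -0.015 and 0.015 m and y of tray in the frame of mark between -0.015 and 0.015 m and angle between the x axis of tray and the x axis of mark, either way round below 0.12 rad and linear speed of each of tray, core_a, core_b below 0.02 m/s and angular speed of each of tray, core_a, core_b below 0.15 rad/s and height (world z) of tray below 0.004 m and angle between tray's own z axis and vertical below 0.05 rad and x of core_a_center in the frame of tray between -0.071 and 0.071 m and y of core_a_center in the frame of tray between -0.096 and 0.096 m and z of core_a_center in the frame of tray between 0.009 and 0.019 m and angle between the z axis of each of core_a, core_b and the z axis of tray, either way round below 0.1 rad and x of core_b_center in the frame of tray between -0.071 and 0.071 m and y of core_b_center in the frame of tray between -0.096 and 0.096 m and z of core_b_center in the frame of tray between 0.009 and 0.019 m); the robot touches nothing.
It fails at once if the tray is lifted off the bench (more than 15 mm) or tipped (over 0.2 rad) (height (world z) of tray above 0.015 m or angle between tray's own z axis and vertical above 0.2 rad).
It fails at once if a core is dropped: it moves faster than 0.6 m/s while the fingers do not hold it (a fall of about 20 mm) ((linear speed of core_a above 0.6 m/s and contact force between the fingers and core_a below 0.5 N) or (linear speed of core_b above 0.6 m/s and contact force between the fingers and core_b below 0.5 N)).
It fails at once if a core is pressed on the parts tray or on the other core with more than 60 N (contact force between any of core_a, core_b and tray above 60 N or contact force between core_a and core_b above 60 N).
It fails at once if the jar, the sieve or the graphite box is moved by more than 30 mm (distance of any of jar, sieve, boat from where it was at the start of the episode above 0.03 m).
It also fails if it takes over 72 s, if anything falls off the work surface, if the arm or the gripper's body presses on something with over 40 N, if the wrist force passes 120 N, or if a joint passes its speed limit or range.

## Working session

There is one attempt and no reset: what is moved stays moved. The work goes in short steps, Python scripts to look and compute and a tool call to move; the robot and the scene stay as the last step left them, time stands still between calls to the robot, and variables do not carry over. Pictures are saved under pics/ and viewed, at most 10 in all, crops included, and the job is handed in when it is done.

Besides the shell and the picture viewer there is one more tool, called as name(argument=value, ...) on one line, values as JSON. servo_tool: Moves the arm, as the interface text tells. Its arguments: {"type":"object","properties":{"offset":{"type":"array"},"dr":{"type":"array"},"hand":{"type":"array"},"force":{"type":"number"}},"required":["offset","dr","hand"]}

```bash
mkdir -p pics; ls; python3 - <<'E'
from station import robot, vision
import cv2,json,numpy as np
print(robot.sense())
for n in ("side","top"):
    s=vision.snapshot(n); cv2.imwrite(f"pics/{n}0.png",s["color"][:,:,::-1])
    np.savez(f"{n}.npz",**s); print(n,s["intrinsics"],s["R"],s["t"])
E
```

```text
pics
{'clock': 0.0, 'joints': array([ 6.85488758e+01,  2.75506873e+01,  9.14950956e+01,  1.57789121e-03,
        6.10227168e+01, -2.66721221e+00]), 'dq': array([ 0.00755358,  0.03152861, -0.00326691,  0.04205587,  0.02293008,
        0.05078436]), 'joint_torque': array([ 1.07446613e-03, -9.50627804e+01, -4.30180478e+01,  2.81447201e-04,
        1.22509451e-02, -8.56725336e-06]), 'position': array([0.20909322, 0.61502243, 0.23065419]), 'ee_rot': array([-1.79931639e+02, -4.56556771e-03,  1.61215320e+02]), 'contact_force': array([ 0.24317937,  0.34403729, -0.66768031]), 'wrist_torque': array([0.00844617, 0.00042905, 0.00155229]), 'finger_force': 0.0, 'opening': 0.9987018646025788}
side [[508.2703292    0.         277.1883063 ]
 [  0.         508.2703292  211.96077185]
 [  0.           0.           1.        ]] [[ 0.91749997 -0.39744542  0.01519666]
 [-0.2544167  -0.61583053 -0.74567077]
 [ 0.305722    0.68028663 -0.66614124]] [-0.52484099  0.22378949  1.09200078]
top [[447.25486091   0.         277.05924561]
 [  0.         447.25486091 212.12895698]
 [  0.           0.           1.        ]] [[ 0.00788448 -0.99993899  0.00773617]
 [-0.98993599 -0.00889829 -0.14123579]
 [ 0.14129601 -0.00654475 -0.98994576]] [0.0363897  0.59853638 1.01488118]
```

View pics/top0.png

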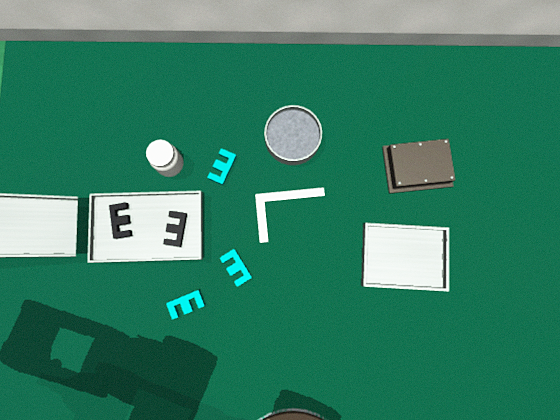

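View pics/side0.png

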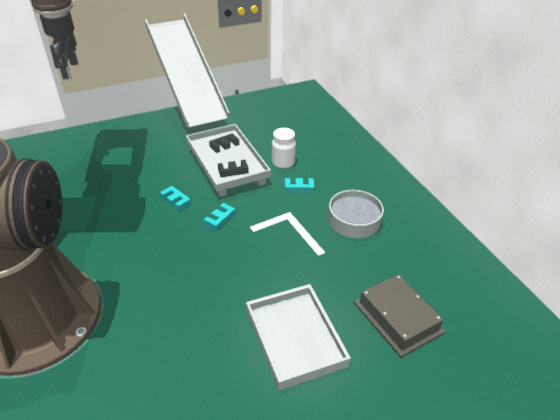

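The top view shows the tape corner at about (256,195), with arms to (324,190) and (264,242). The tray spans (363,223) to (449,290) and the catch tray (89,192) to (202,262). The black cores are at (120,220) with legs to the right, and (175,229) with legs to the left. The side view agrees. Next I fit the models to the masks.

```bash
cat > fit.py <<'E'
import numpy as np, cv2
from scipy.optimize import minimize
S=4
def E(h0,h1):
    return [(-.04,.04,-.02,-.008,h0,h1),(-.01,.01,-.02,.02,h0,h1),(-.04,-.03,-.02,.02,h0,h1),(.03,.04,-.02,.02,h0,h1)]
MOD=dict(tray=[(-.075,.075,-.1,.1,0,.03)],catch=[(-.08,.08,-.13,.13,.03,.054)],
 mark=[(.079,.099,-.046,.124,0,0),(-.001,.099,.104,.124,0,0)],core=E(.034,.054))
MOD["mark2"]=[(.079,.099,-.066,.104,0,0),(.079-.1,.079,.104,.124,0,0),(.079,.099,.104,.124,0,0)]
MOD["core_tray"]=E(.004,.024)
def proj(s,X):
    c=np.asarray(X)@s["R"].T+s["t"]; p=c@s["intrinsics"].T; return p[:,:2]/p[:,2:]
def sil(s,boxes,p,shape):
    c,n=np.cos(p[2]),np.sin(p[2]); m=np.zeros((shape[0]*S,shape[1]*S),np.uint8)
    for b in boxes:
        X=[(p[0]+c*x-n*y,p[1]+n*x+c*y,z) for x in b[:2] for y in b[2:4] for z in b[4:]]
        q=(proj(s,X)+.5)*S*16
        cv2.fillConvexPoly(m,cv2.convexHull(q.astype(np.int32)),255,shift=4)
    return cv2.resize(m,shape[::-1],interpolation=cv2.INTER_AREA)/255.
def ray(s,uv,z):
    d=s["R"].T@np.linalg.solve(s["intrinsics"],[*uv,1]); C=-s["R"].T@s["t"]; return C+d*(z-C[2])/d[2]
def fit(views,name,p0):
    """views: list of (snapshot, mask float)"""
    f=lambda p: sum(1-np.minimum(a:=sil(s,MOD[name],p,m.shape),m).sum()/np.maximum(a,m).sum() for s,m in views)
    best=None
    for k in range(2):
        x=p0 if best is None else best.x
        r=minimize(f,x,method="Nelder-Mead",options=dict(initial_simplex=np.array(x)+np.vstack([np.zeros(3),np.diag([.012,.012,.12])/(1+2*k)])))
        best=r
    return best.x,best.fun
def white(s,uv,fill=True):
    h=cv2.cvtColor(s["color"],cv2.COLOR_RGB2HSV); m=((h[...,1]<70)&(h[...,2]>60)).astype(np.uint8)
    return comp(m,uv,fill)
def dark(s,uv):
    return comp((s["color"].max(2)<75).astype(np.uint8)&(np.ptp(s["color"].astype(int),axis=2)<30),uv,False)
def comp(m,uv,fill):
    n,l=cv2.connectedComponents(m.astype(np.uint8)); u,v=map(int,uv)
    w=l[v-4:v+5,u-4:u+5]; ids=w[w>0]; k=np.bincount(ids).argmax(); o=(l==k).astype(np.uint8)
    if fill:
        cs,_=cv2.findContours(o,0,2); cv2.drawContours(o,cs,-1,1,-1)
    return o.astype(float)
E
python3 - <<'E'
from fit import *
t=dict(np.load("top.npz")); s=dict(np.load("side.npz"))
T=lambda uv,z:ray(t,uv,z)
def go(lbl,name,uvt,uvs,msk,yaw,z,c=None):
    mt,ms=msk(t,uvt),msk(s,uvs); c=T(c or uvt,z)
    for nm,v in (("top",[(t,mt)]),("side",[(s,ms)])):
        x,f=fit(v,name,[c[0],c[1],yaw]); print(lbl,nm,np.round(x[:2],4),round(np.degrees(x[2]),1),"loss",round(f,3),int(mt.sum()),int(ms.sum()))
go("tray","tray",(405,257),(297,335),white,0,.03)
go("catch","catch",(146,240),(245,181),white,0,.054)
w=lambda a,b:white(a,b,False)
go("mark","mark",(290,193),(305,235),w,.07,0,(298,228))
go("mark2","mark2",(290,193),(305,235),w,.07,0,(298,228))
go("coreL","core",(114,220),(220,145),dark,-np.pi/2,.054,(120,220))
go("coreL'","core",(114,220),(220,145),dark,np.pi/2,.054,(120,220))
go("coreR","core",(183,229),(232,169),dark,np.pi/2,.054,(175,229))
E
```

```text
tray top [ 0.4976 -0.2644] -2.8 loss 0.029 5477 6907
tray side [ 0.4973 -0.2656] -2.8 loss 0.012 5477 6907
catch top [0.5623 0.3512] 1.9 loss 0.011 7874 3664
catch side [0.5616 0.35  ] 1.9 loss 0.05 7874 3664
mark top [ 0.5647 -0.0376] 6.4 loss 0.151 975 667
mark side [ 0.5641 -0.0373] 6.4 loss 0.181 975 667
mark2 top [ 0.5647 -0.0372] 6.5 loss 0.135 975 667
mark2 side [ 0.5638 -0.0368] 6.2 loss 0.172 975 667
coreL top [0.591  0.4245] -91.7 loss 0.697 488 53
coreL side [0.5776 0.4341] -106.2 loss 0.811 488 53
coreL' top [0.5941 0.4272] 84.1 loss 0.711 488 53
coreL' side [0.5775 0.4329] 73.0 loss 0.811 488 53
coreR top [0.5569 0.2798] 172.2 loss 0.46 405 149
coreR side [0.5487 0.254 ] 162.9 loss 0.575 405 149
```

```bash
python3 - <<'E'
from fit import *
t=dict(np.load("top.npz")); s=dict(np.load("side.npz"))
for lbl,ut,us,yaw,c in (("L",(114,220),(220,148),np.pi,(120,220)),("R",(183,229),(232,172),0,(175,229))):
    c=ray(t,c,.054)
    for thr in (50,75,100):
        d=lambda a,b:comp((a["color"].max(2)<thr),b,False)
        mt,ms=d(t,ut),d(s,us)
        for nm,v in (("top",[(t,mt)]),("side",[(s,ms)])):
            x,f=fit(v,"core",[c[0],c[1],yaw]); print(lbl,thr,nm,np.round(x[:2],4),round(np.degrees(x[2]),1),"loss",round(f,3),int(v[0][1].sum()))
E
```

```text
Traceback (most recent call last):
  File "fit.py", line 37, in comp
    w=l[v-4:v+5,u-4:u+5]; ids=w[w>0]; k=np.bincount(ids).argmax(); o=(l==k).astype(np.uint8)
                                        ~~~~~~~~~~~~~~~~~~~~~~~^^
ValueError: attempt to get argmax of an empty sequence
```

```bash
python3 - <<'E'
from fit import *
t=dict(np.load("top.npz")); s=dict(np.load("side.npz"))
for lbl,rt,rs,yaw,c in (("L",(104,138,198,243),(205,243,132,155),np.pi,(120,220)),("R",(158,192,206,252),(214,252,157,180),0,(175,229))):
    c=ray(t,c,.054)
    for thr in (60,90):
        def d(a,r):
            m=np.zeros(a["color"].shape[:2]); q=(slice(r[2],r[3]),slice(r[0],r[1])); m[q]=a["color"].max(2)[q]<thr; return m
        for nm,v in (("top",[(t,d(t,rt))]),("side",[(s,d(s,rs))])):
            x,f=fit(v,"core",[c[0],c[1],yaw]); print(lbl,thr,nm,np.round(x[:2],4),round(np.degrees(x[2]),1),"loss",round(f,3),int(v[0][1].sum()))
E
```

```text
L 60 top [0.5765 0.4084] 190.6 loss 0.467 323
L 60 side [0.5748 0.4066] 180.0 loss 1.0 0
L 90 top [0.5757 0.4088] 190.4 loss 0.172 496
L 90 side [0.576  0.4085] 189.1 loss 0.186 274
R 60 top [0.556  0.2802] -6.4 loss 0.737 142
R 60 side [0.5549 0.2781] 0.0 loss 1.0 0
R 90 top [0.5579 0.2813] -8.3 loss 0.207 431
R 90 side [0.5559 0.2823] -9.3 loss 0.226 286
```

Both views agree to within about 2 mm:

| Object | Position (m) | Yaw |
|---|---|---|
| Tray | (0.4975, -0.265) | -2.8° |
| Mark | (0.564, -0.037) | 6.4° |
| Core L | (0.576, 0.409) | 190° |
| Core R | (0.557, 0.2815) | -8.5° |

I will grip the tray's -y wall and drag it.

```bash
cat > plan.py <<'E'
import sys,numpy as np
from scipy.spatial.transform import Rotation as Ro
def plan(P,e,*ts):
    """rows offset/dr from pose (P, rpy e deg) to world targets (x,y,z,yaw), tool down"""
    R=Ro.from_euler("xyz",e,degrees=True)
    for x,y,z,w in ts:
        T=Ro.from_euler("xyz",[180,0,w],degrees=True)
        print(np.round(R.inv().apply(np.array([x,y,z])-P)/.2,3).tolist(),np.round((R.inv()*T).as_rotvec()/np.pi,4).tolist())
if __name__=="__main__":
    from station import robot
    s=robot.sense(); print(s["clock"],s["position"].round(4),s["ee_rot"].round(2))
    plan(s["position"],s["ee_rot"],*[tuple(map(float,a.split(","))) for a in sys.argv[1:]])
E
python3 plan.py .355,.46,.24,177.2
```

```text
0.1 [0.2091 0.615  0.2307] [-179.94   -0.    161.22]
[-0.94, -0.499, -0.046] [-0.0004, -0.0001, -0.0888]
```

servo_tool(offset=[[-0.24,-0.13,-0.04],[-0.5,-0.26,-0.04],[-0.75,-0.4,-0.04],[-0.94,-0.5,-0.04],[-0.94,-0.5,-0.04]], dr=[[0,0,-0.05],[0,0,-0.0888],[0,0,-0.0888],[0,0,-0.0888],[0,0,-0.0888]], hand=[0,0,0,0,0])

```text
clock: 0.72
position: [0.3568, 0.458, 0.2391]
ee_rot: [-180.0, -0.0, 177.0]
contact_force: [0.3, -0.2, 0.6]
opening: 0.999
finger_force: 0.0
```

servo_tool(offset=[[-0.2,-0.25,0],[-0.4,-0.5,0],[-0.6,-0.75,0],[-0.77,-0.95,0],[-0.77,-0.95,0]], dr=[[0,0,0],[0,0,0],[0,0,0],[0,0,0],[0,0,0]], hand=[0,0,0,0,0])

```text
clock: 1.35
position: [0.5014, 0.2606, 0.2391]
ee_rot: [-180.0, 0.0, 177.0]
contact_force: [-0.1, 0.9, -0.7]
opening: 1.0
finger_force: 0.0
```

servo_tool(offset=[[-0.05,-0.24,0],[-0.1,-0.48,0],[-0.15,-0.72,0],[-0.2,-0.95,0],[-0.2,-0.95,0]], dr=[[0,0,0],[0,0,0],[0,0,0],[0,0,0],[0,0,0]], hand=[0,0,0,0,0])

```text
clock: 1.98
position: [0.5304, 0.0699, 0.2392]
ee_rot: [-180.0, -0.0, 177.1]
contact_force: [-0.5, 0.3, 0.2]
opening: 1.0
finger_force: 0.0
```

servo_tool(offset=[[0,-0.24,0],[0,-0.48,0],[0,-0.72,0],[0,-0.95,0],[0,-0.95,0]], dr=[[0,0,0],[0,0,0],[0,0,0],[0,0,0],[0,0,0]], hand=[0,0,0,0,0])

```text
clock: 2.6
position: [0.5212, -0.1195, 0.2392]
ee_rot: [-180.0, -0.0, 177.1]
contact_force: [0.5, 0.5, -0.2]
opening: 1.003
finger_force: 0.0
```

servo_tool(offset=[[0.02,-0.24,0],[0.04,-0.48,0.1],[0.06,-0.72,0.2],[0.08,-0.95,0.3],[0.08,-0.95,0.3]], dr=[[0,0,0],[0,0,0],[0,0,0],[0,0,0],[0,0,0]], hand=[0,0,0,0,0])

```text
clock: 3.22
position: [0.4956, -0.3078, 0.1775]
ee_rot: [179.9, -0.1, 177.1]
contact_force: [0.2, 1.4, -0.3]
opening: 0.998
finger_force: 0.0
```

```bash
python3 plan.py .4927,-.3629,.06,177.2 .4927,-.3629,.012,177.2
```

```text
3.225 [ 0.4956 -0.3078  0.1775] [ 1.7992e+02 -1.1000e-01  1.7712e+02]
[-0.001, -0.277, 0.587] [0.0004, -0.0006, -0.0005]
[-0.001, -0.277, 0.827] [0.0004, -0.0006, -0.0005]
```

servo_tool(offset=[[0,-0.27,0.05],[0,-0.277,0.35],[0,-0.277,0.6],[0,-0.277,0.75],[0,-0.277,0.827]], dr=[[0,0,0],[0,0,0],[0,0,0],[0,0,0],[0,0,0]], hand=[0,0,0,0,0], force=30)

```text
clock: 3.85
position: [0.4936, -0.3605, 0.0126]
ee_rot: [179.9, -0.1, 177.3]
contact_force: [0.1, 0.0, 0.4]
opening: 1.004
finger_force: 0.0
```

servo_tool(offset=[[0,0,0],[0,0,0],[0,0,0],[0,0,0],[0,0,0]], dr=[[0,0,0],[0,0,0],[0,0,0],[0,0,0],[0,0,0]], hand=[0.5,0.9,1,1,1])

```text
clock: 4.47
position: [0.4933, -0.3633, 0.0147]
ee_rot: [-180.0, 0.1, 177.2]
contact_force: [-0.6, 1.6, 7.6]
opening: 0.038
finger_force: 32.5
```

```bash
python3 plan.py .4927,-.3629,.012,177.2; python3 - <<'E'
from station import vision,robot
from fit import *
s=robot.sense(); print(s["opening"],s["finger_force"],s["contact_force"].round(1))
t=vision.snapshot("top"); cv2.imwrite("pics/top1.png",t["color"][:,:,::-1])
E
```

```text
4.475 [ 0.4933 -0.3633  0.0147] [-1.7996e+02  5.0000e-02  1.7719e+02]
[0.003, 0.002, 0.013] [-0.0002, 0.0003, -0.0001]
0.03776620133768755 32.46570289134979 [-0.6  1.6  7.6]
```

View pics/top1.png

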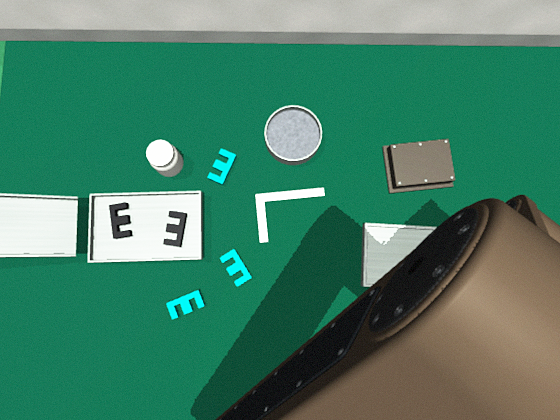

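The pads hold the wall (opening about 3 mm, 32 N), and the tray at (363–435, 223–287) hasn't moved. Now the drag.

servo_tool(offset=[[-0.02,0.06,0],[-0.05,0.17,0],[-0.09,0.3,0],[-0.135,0.44,0],[-0.178,0.58,0]], dr=[[0,0,-0.003],[0,0,-0.008],[0,0,-0.013],[0,0,-0.019],[0,0,-0.0256]], hand=[1,1,1,1,1])

```text
clock: 5.15
position: [0.5352, -0.2489, 0.0147]
ee_rot: [-179.9, 0.1, -178.2]
contact_force: [-0.5, -4.1, 6.7]
opening: 0.034
finger_force: 32.2
```

servo_tool(offset=[[-0.06,0.14,0],[-0.11,0.28,0],[-0.16,0.4,0],[-0.2,0.5,0],[-0.224,0.564,0]], dr=[[0,0,-0.006],[0,0,-0.012],[0,0,-0.018],[0,0,-0.023],[0,0,-0.0256]], hand=[1,1,1,1,1])

```text
clock: 5.78
position: [0.5764, -0.1344, 0.0147]
ee_rot: [-179.9, 0.1, -173.5]
contact_force: [-2.0, -6.0, 7.2]
opening: 0.036
finger_force: 32.4
```

servo_tool(offset=[[0,0,0],[0,0,0],[0,0,0],[0,0,0],[0,0,0]], dr=[[0,0,0],[0,0,0],[0,0,0],[0,0,0],[0,0,0]], hand=[1,1,0.9,0.7,0])

```text
clock: 6.4
position: [0.5754, -0.1347, 0.0138]
ee_rot: [180.0, -0.0, -173.6]
contact_force: [-0.3, -0.9, -0.0]
opening: 0.502
finger_force: 0.0
```

```bash
python3 plan.py .5752,-.1347,.2,186.4
```

```text
6.4 [ 0.5754 -0.1347  0.0138] [ 1.8000e+02 -1.0000e-02 -1.7359e+02]
[0.001, 0.0, -0.931] [0.0, -0.0001, 0.0]
```

servo_tool(offset=[[0,0,0],[0,0,-0.15],[0,0,-0.4],[0,0,-0.7],[0,0,-0.93]], dr=[[0,0,0],[0,0,0],[0,0,0],[0,0,0],[0,0,0]], hand=[0,0,0,0,0])

```text
clock: 7.02
position: [0.5757, -0.1348, 0.2024]
ee_rot: [-180.0, 0.1, -173.6]
contact_force: [1.1, -0.2, -1.3]
opening: 0.999
finger_force: 0.0
```

servo_tool(offset=[[-0.01,0.24,0],[-0.03,0.48,0],[-0.05,0.72,0],[-0.06,0.95,0],[-0.06,0.95,0]], dr=[[0,0,0],[0,0,0],[0,0,0],[0,0,0],[0,0,0]], hand=[0,0,0,0,0])

```text
clock: 7.65
position: [0.5657, 0.0582, 0.1999]
ee_rot: [180.0, -0.0, -173.4]
contact_force: [-0.7, -0.2, 0.2]
opening: 1.001
finger_force: 0.0
```

servo_tool(offset=[[-0.01,0.24,0],[-0.03,0.48,0],[-0.05,0.72,0],[-0.06,0.95,0],[-0.06,0.95,0]], dr=[[0,0,0.04],[0,0,0.083],[0,0,0.083],[0,0,0.083],[0,0,0.083]], hand=[0,0,0,0.15,0.3])

```text
clock: 8.28
position: [0.5568, 0.2477, 0.1997]
ee_rot: [180.0, 0.0, 171.6]
contact_force: [1.3, 0.2, -0.4]
opening: 0.705
finger_force: 0.0
```

```bash
python3 plan.py .557,.2815,.065,171.5 .557,.2815,.035,171.5; python3 - <<'E'
from station import vision,robot
from fit import *
for n in ("top","side"):
    t=vision.snapshot(n); cv2.imwrite(f"pics/{n}2.png",t["color"][:,:,::-1]); np.savez(f"{n}2.npz",**t)
    uv=proj(t,[[.5643,-.0373,.004]])[0]; m=white(t,uv); x,f=fit([(t,m)],"tray",[.5643,-.0373,.112])
    print(n,uv,np.round(x,4),np.degrees(x[2]),f,m.sum())
E
```

```text
8.275 [0.5568 0.2477 0.1997] [1.7998e+02 1.0000e-02 1.7162e+02]
[0.024, 0.167, 0.674] [0.0001, 0.0001, 0.0007]
[0.024, 0.167, 0.824] [0.0001, 0.0001, 0.0007]
top [309.10697496 228.39827102] [ 0.5655 -0.0352  0.1081] 6.19232454056975 0.15366333618137784 6273.0
side [280.39037534 253.15328853] [ 0.5653 -0.0356  0.1037] 5.939949254748383 0.03508638057550517 4714.0
```

View pics/top2.png

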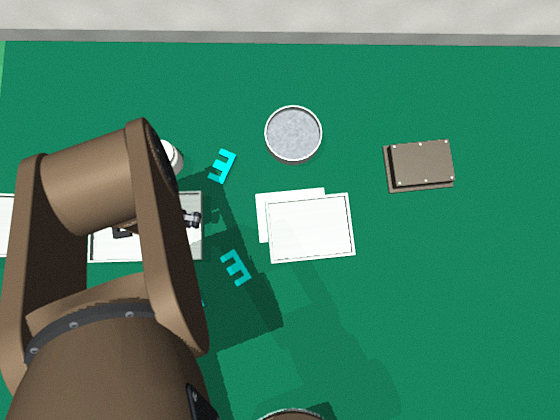

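The tray is at (0.5654, -0.0354), 6.1°. In the image it lies in the L at (266–355, 193–262), within about 2 mm of the mark. Next is core R.

servo_tool(offset=[[0.024,0.167,0.05],[0.024,0.167,0.3],[0.024,0.167,0.55],[0.024,0.167,0.72],[0.024,0.167,0.824]], dr=[[0,0,0],[0,0,0],[0,0,0],[0,0,0],[0,0,0]], hand=[0.3,0.3,0.3,0.3,0.3], force=30)

```text
clock: 9.0
position: [0.5567, 0.2772, 0.0332]
ee_rot: [-179.9, -0.1, 171.4]
contact_force: [-0.0, 0.2, -0.0]
opening: 0.701
finger_force: 0.0
```

servo_tool(offset=[[0,0,0],[0,0,0],[0,0,0],[0,0,0],[0,0,0]], dr=[[0,0,0],[0,0,0],[0,0,0],[0,0,0],[0,0,0]], hand=[0.3,0.4,0.5,0.6,0.7])

```text
clock: 9.62
position: [0.5578, 0.2794, 0.0364]
ee_rot: [180.0, 0.1, 171.5]
contact_force: [0.3, -2.7, 7.2]
opening: 0.46
finger_force: 30.2
```

```bash
python3 plan.py .557,.2815,.2,171.5
```

```text
9.625 [0.5578 0.2794 0.0364] [1.7996e+02 1.0000e-01 1.7149e+02]
[0.004, 0.01, -0.818] [0.0002, 0.0005, -0.0001]
```

servo_tool(offset=[[0,0,-0.06],[0,0,-0.2],[0,0,-0.4],[0,0,-0.6],[0,0,-0.75]], dr=[[0,0,0],[0,0,0],[0,0,0],[0,0,0],[0,0,0]], hand=[0.75,0.75,0.75,0.75,0.75])

```text
clock: 10.25
position: [0.5573, 0.2796, 0.188]
ee_rot: [179.9, 0.1, 171.5]
contact_force: [0.1, -0.5, -3.3]
opening: 0.462
finger_force: 31.6
```

servo_tool(offset=[[-0.02,-0.1,0],[-0.06,-0.3,0],[-0.1,-0.53,0],[-0.14,-0.74,0],[-0.16,-0.89,0]], dr=[[0,0,-0.01],[0,0,-0.03],[0,0,-0.05],[0,0,-0.07],[0,0,-0.081]], hand=[0.75,0.75,0.75,0.75,0.75])

```text
clock: 10.88
position: [0.5622, 0.097, 0.1862]
ee_rot: [-180.0, 0.0, -173.9]
contact_force: [-0.0, 0.4, -1.7]
opening: 0.466
finger_force: 31.5
```

```bash
python3 plan.py .5702,-.0801,.185,186.1 .5702,-.0801,.02,186.1;python3 -c "
from station import robot
s=robot.sense();print(s['opening'],s['finger_force'],s['contact_force'])"
```

```text
10.875 [0.5622 0.097  0.1862] [-1.8000e+02  5.0000e-02 -1.7388e+02]
[0.055, -0.885, 0.006] [-0.0, 0.0003, 0.0001]
[0.055, -0.884, 0.831] [-0.0, 0.0003, 0.0001]
0.46576467129706356 31.500821113586426 [-0.02959323  0.39474003 -1.71653824]
```

servo_tool(offset=[[0.01,-0.2,0],[0.03,-0.45,0],[0.045,-0.7,0],[0.055,-0.85,0],[0.055,-0.885,0]], dr=[[0,0,0],[0,0,0],[0,0,0],[0,0,0],[0,0,0]], hand=[0.75,0.75,0.75,0.75,0.75])

```text
clock: 11.5
position: [0.5701, -0.0803, 0.186]
ee_rot: [-180.0, 0.0, -174.1]
contact_force: [-0.7, -0.1, -2.1]
opening: 0.461
finger_force: 31.5
```

servo_tool(offset=[[0,0,0.15],[0,0,0.4],[0,0,0.6],[0,0,0.75],[0,0,0.8]], dr=[[0,0,0],[0,0,0],[0,0,0],[0,0,0],[0,0,0]], hand=[0.75,0.75,0.75,0.75,0.75])

```text
clock: 12.12
position: [0.5692, -0.0776, 0.0241]
ee_rot: [180.0, -0.1, -173.9]
contact_force: [-0.4, -0.5, -2.8]
opening: 0.457
finger_force: 31.4
```

servo_tool(offset=[[0,0,0],[0,0,0.01],[0,0,0.02],[0,0,0.03],[0,0,0.03]], dr=[[0,0,0],[0,0,0],[0,0,0],[0,0,0],[0,0,0]], hand=[0.75,0.75,0.75,0.75,0.75])

```text
clock: 12.75
position: [0.57, -0.0786, 0.0192]
ee_rot: [-180.0, 0.0, -173.9]
contact_force: [-0.1, -1.1, -1.9]
opening: 0.456
finger_force: 31.5
```

```bash
python3 plan.py .5702,-.0801,.0064,186.1
```

```text
12.75 [ 0.57   -0.0786  0.0192] [-180.      0.   -173.94]
[-0.0, -0.008, 0.064] [-0.0, 0.0, -0.0002]
```

servo_tool(offset=[[0,0,0.015],[0,0,0.03],[0,0,0.04],[0,0,0.05],[0,0,0.05]], dr=[[0,0,0],[0,0,0],[0,0,0],[0,0,0],[0,0,0]], hand=[0.75,0.75,0.75,0.75,0.75])

```text
clock: 13.38
position: [0.5699, -0.0785, 0.0089]
ee_rot: [180.0, -0.0, -173.9]
contact_force: [-0.0, -0.0, -2.5]
opening: 0.457
finger_force: 31.5
```

servo_tool(offset=[[0,0,0.005],[0,0,0.01],[0,0,0.015],[0,0,0.015],[0,0,0.015]], dr=[[0,0,0],[0,0,0],[0,0,0],[0,0,0],[0,0,0]], hand=[0.75,0.75,0.75,0.75,0.75])

```text
clock: 14.0
position: [0.5701, -0.0786, 0.0064]
ee_rot: [-180.0, 0.0, -173.9]
contact_force: [-2.1, -0.4, 5.4]
opening: 0.459
finger_force: 32.4
```

servo_tool(offset=[[0,0,0],[0,0,0],[0,0,0],[0,0,0],[0,0,0]], dr=[[0,0,0],[0,0,0],[0,0,0],[0,0,0],[0,0,0]], hand=[0.52,0.48,0.42,0.36,0.32])

```text
clock: 14.62
position: [0.57, -0.0786, 0.0061]
ee_rot: [180.0, -0.0, -173.9]
contact_force: [-1.1, 0.3, -0.2]
opening: 0.681
finger_force: 0.0
```

servo_tool(offset=[[0,0,-0.05],[0,0,-0.2],[0,0,-0.45],[0,0,-0.7],[0,0,-0.9]], dr=[[0,0,0],[0,0,0],[0,0,0],[0,0,0],[0,0,0]], hand=[0.32,0.32,0.32,0.32,0.32])

```text
clock: 15.25
position: [0.5702, -0.0786, 0.189]
ee_rot: [-180.0, 0.1, -173.9]
contact_force: [1.0, -0.2, -0.6]
opening: 0.679
finger_force: 0.0
```

```bash
python3 plan.py .5658,.12,.187,186.1 .5720,.3,.187,190
```

```text
15.25 [ 0.5702 -0.0786  0.189 ] [-1.7997e+02  1.0000e-01 -1.7394e+02]
[-0.083, 0.99, 0.01] [-0.0002, 0.0005, -0.0002]
[-0.209, 1.881, 0.009] [-0.0002, 0.0005, -0.0219]
```

servo_tool(offset=[[-0.02,0.25,0],[-0.04,0.5,0],[-0.06,0.75,0],[-0.083,0.99,0],[-0.083,0.99,0]], dr=[[0,0,0],[0,0,0],[0,0,0],[0,0,0],[0,0,0]], hand=[0.32,0.32,0.32,0.32,0.32])

```text
clock: 15.88
position: [0.5654, 0.1231, 0.1868]
ee_rot: [180.0, 0.0, -173.7]
contact_force: [0.1, -0.3, -0.4]
opening: 0.682
finger_force: 0.0
```

servo_tool(offset=[[-0.03,0.25,0],[-0.06,0.5,0],[-0.09,0.7,0],[-0.126,0.89,0],[-0.126,0.89,0]], dr=[[0,0,-0.01],[0,0,-0.022],[0,0,-0.022],[0,0,-0.022],[0,0,-0.022]], hand=[0.32,0.32,0.32,0.32,0.32])

```text
clock: 16.5
position: [0.5721, 0.3014, 0.1865]
ee_rot: [180.0, 0.0, -169.9]
contact_force: [0.6, 0.1, 0.1]
opening: 0.679
finger_force: 0.0
```

```bash
python3 plan.py .576,.4087,.187,190 .576,.4087,.035,190; python3 - <<'E'
from station import vision
from fit import *
a=[]
for n in ("top","side"):
    t=vision.snapshot(n); a.append(t["color"][:,:,::-1]); np.savez(f"{n}3.npz",**t)
cv2.imwrite("pics/c3.png",np.hstack([cv2.resize(a[0][160:300,200:400],(400,280)),cv2.resize(a[1][200:340,180:380],(400,280))]))
E
```

```text
16.5 [0.5721 0.3014 0.1865] [ 1.7998e+02  4.0000e-02 -1.6987e+02]
[-0.113, 0.525, -0.002] [0.0001, 0.0002, 0.0007]
[-0.113, 0.525, 0.758] [0.0001, 0.0002, 0.0007]
```

View pics/c3.png

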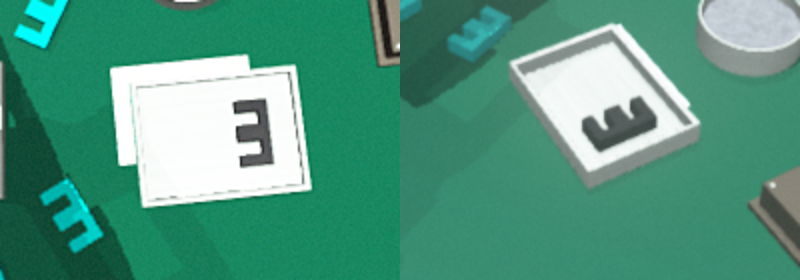

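Core R lies flat in the right half of the tray, at (255,132) in the left crop, and the tray hasn't moved. Now core L.

servo_tool(offset=[[-0.03,0.15,0],[-0.07,0.35,0],[-0.113,0.525,0],[-0.113,0.525,0.1],[-0.113,0.525,0.3]], dr=[[0,0,0],[0,0,0],[0,0,0],[0,0,0],[0,0,0]], hand=[0.3,0.3,0.3,0.3,0.3])

```text
clock: 17.23
position: [0.577, 0.4061, 0.1266]
ee_rot: [180.0, 0.1, -170.0]
contact_force: [0.0, -0.4, -0.8]
opening: 0.697
finger_force: 0.0
```

servo_tool(offset=[[0,0,0.15],[0,0,0.3],[0,0,0.41],[0,0,0.458],[0,0,0.458]], dr=[[0,0,0],[0,0,0],[0,0,0],[0,0,0],[0,0,0]], hand=[0.3,0.3,0.3,0.3,0.3])

```text
clock: 17.85
position: [0.5759, 0.4066, 0.0343]
ee_rot: [-180.0, -0.0, -170.0]
contact_force: [1.1, -0.7, 0.9]
opening: 0.7
finger_force: 0.0
```

servo_tool(offset=[[0,0,0],[0,0,0],[0,0,0],[0,0,0],[0,0,0]], dr=[[0,0,0],[0,0,0],[0,0,0],[0,0,0],[0,0,0]], hand=[0.3,0.4,0.5,0.6,0.75], force=30)

```text
clock: 18.48
position: [0.5762, 0.4074, 0.0353]
ee_rot: [180.0, 0.1, -170.0]
contact_force: [-0.9, 0.7, 5.9]
opening: 0.462
finger_force: 30.5
```

```bash
python3 plan.py .572,.4087,.187,190
```

```text
18.475 [0.5762 0.4074 0.0353] [ 1.7997e+02  5.0000e-02 -1.6998e+02]
[0.019, 0.01, -0.759] [0.0001, 0.0003, 0.0001]
```

servo_tool(offset=[[0,0,-0.06],[0,0,-0.2],[0,0,-0.4],[0,0,-0.6],[0,0,-0.75]], dr=[[0,0,0],[0,0,0],[0,0,0],[0,0,0],[0,0,0]], hand=[0.75,0.75,0.75,0.75,0.75])

```text
clock: 19.1
position: [0.5762, 0.4073, 0.1872]
ee_rot: [180.0, 0.1, -170.0]
contact_force: [1.0, 0.2, -2.5]
opening: 0.456
finger_force: 31.2
```

servo_tool(offset=[[0.02,-0.1,0],[0.07,-0.3,0],[0.12,-0.53,0],[0.17,-0.76,0],[0.205,-0.93,0]], dr=[[0,0,0],[0,0,0.005],[0,0,0.01],[0,0,0.02],[0,0,0.0217]], hand=[0.75,0.75,0.75,0.75,0.75])

```text
clock: 19.73
position: [0.5666, 0.2139, 0.1837]
ee_rot: [-180.0, -0.1, -174.0]
contact_force: [0.9, -0.5, -2.4]
opening: 0.461
finger_force: 31.1
```

```bash
python3 plan.py .564,.0293,.185,186.1
```

```text
19.725 [0.5666 0.2139 0.1837] [-1.7996e+02 -1.1000e-01 -1.7397e+02]
[0.11, -0.916, -0.006] [-0.0002, -0.0006, -0.0004]
```

servo_tool(offset=[[0.02,-0.2,0],[0.05,-0.45,0],[0.08,-0.7,0],[0.11,-0.87,0],[0.11,-0.916,0]], dr=[[0,0,0],[0,0,0],[0,0,0],[0,0,0],[0,0,0]], hand=[0.75,0.75,0.75,0.75,0.75])

```text
clock: 20.35
position: [0.5641, 0.0298, 0.1838]
ee_rot: [-180.0, -0.1, -174.0]
contact_force: [-0.5, -0.1, -2.7]
opening: 0.462
finger_force: 31.1
```

```bash
python3 plan.py .5606,.0093,.185,186.1 .5606,.0093,.025,186.1
```

```text
20.35 [0.5641 0.0298 0.1838] [-1.7999e+02 -1.1000e-01 -1.7403e+02]
[0.028, -0.1, -0.006] [-0.0, -0.0006, -0.0007]
[0.027, -0.1, 0.794] [-0.0, -0.0006, -0.0007]
```

servo_tool(offset=[[0.027,-0.1,0.05],[0.027,-0.1,0.3],[0.027,-0.1,0.55],[0.027,-0.1,0.72],[0.027,-0.1,0.78]], dr=[[0,0,0],[0,0,0],[0,0,0],[0,0,0],[0,0,0]], hand=[0.75,0.75,0.75,0.75,0.75])

```text
clock: 20.98
position: [0.5603, 0.0119, 0.026]
ee_rot: [180.0, -0.2, -173.8]
contact_force: [-0.5, 0.8, -2.2]
opening: 0.464
finger_force: 31.0
```

servo_tool(offset=[[0,0,0],[0,0,0.01],[0,0,0.02],[0,0,0.02],[0,0,0.02]], dr=[[0,0,0],[0,0,0],[0,0,0],[0,0,0],[0,0,0]], hand=[0.75,0.75,0.75,0.75,0.75])

```text
clock: 21.6
position: [0.5625, 0.0118, 0.0249]
ee_rot: [-180.0, 0.0, -173.9]
contact_force: [0.7, -0.0, -2.6]
opening: 0.463
finger_force: 31.1
```

```bash
python3 plan.py .5606,.0093,.0053,186.1
```

```text
21.6 [0.5625 0.0118 0.0249] [-1.8000e+02  3.0000e-02 -1.7389e+02]
[0.011, -0.012, 0.098] [-0.0, 0.0002, 0.0001]
```

servo_tool(offset=[[0.01,-0.02,0.025],[0.01,-0.02,0.05],[0.01,-0.02,0.07],[0.01,-0.02,0.08],[0.01,-0.02,0.08]], dr=[[0,0,0],[0,0,0],[0,0,0],[0,0,0],[0,0,0]], hand=[0.75,0.75,0.75,0.75,0.75])

```text
clock: 22.22
position: [0.5606, 0.0077, 0.0083]
ee_rot: [180.0, -0.0, -173.9]
contact_force: [0.0, -0.0, -1.8]
opening: 0.46
finger_force: 31.1
```

servo_tool(offset=[[0,0,0.005],[0,0,0.01],[0,0,0.015],[0,0,0.02],[0,0,0.02]], dr=[[0,0,0],[0,0,0],[0,0,0],[0,0,0],[0,0,0]], hand=[0.75,0.75,0.75,0.75,0.75])

```text
clock: 22.85
position: [0.5608, 0.0076, 0.0052]
ee_rot: [-180.0, 0.0, -173.9]
contact_force: [-4.6, 1.3, 14.3]
opening: 0.463
finger_force: 33.0
```

servo_tool(offset=[[0,0,-0.004],[0,0,-0.004],[0,0,-0.004],[0,0,-0.004],[0,0,-0.004]], dr=[[0,0,0],[0,0,0],[0,0,0],[0,0,0],[0,0,0]], hand=[0.75,0.52,0.46,0.42,0.38])

```text
clock: 23.48
position: [0.5607, 0.0076, 0.0053]
ee_rot: [-180.0, -0.0, -173.9]
contact_force: [0.6, -0.6, -1.0]
opening: 0.625
finger_force: 0.0
```

servo_tool(offset=[[0,0,-0.05],[0,0,-0.2],[0,0,-0.45],[0,0,-0.7],[0,0,-0.9]], dr=[[0,0,0],[0,0,0],[0,0,0],[0,0,0],[0,0,0]], hand=[0.38,0.38,0.38,0.38,0.38])

```text
clock: 24.1
position: [0.5609, 0.0076, 0.1882]
ee_rot: [-180.0, 0.1, -173.9]
contact_force: [0.9, 0.6, 0.5]
opening: 0.622
finger_force: 0.0
```

servo_tool(offset=[[0,0.2,0],[0,0.5,0],[0,0.75,0],[0,0.95,0],[0,1,0]], dr=[[0,0,0],[0,0,0],[0,0,0],[0,0,0],[0,0,0]], hand=[0.38,0.38,0.38,0.38,0.38])

```text
clock: 24.72
position: [0.5389, 0.2086, 0.1859]
ee_rot: [180.0, 0.0, -173.7]
contact_force: [-0.8, -0.2, -0.6]
opening: 0.621
finger_force: 0.0
```

```bash
python3 - <<'E'
from station import vision
from fit import *
a=[]
for n in ("top","side"):
    t=vision.snapshot(n); a.append(t["color"][:,:,::-1])
    uv=proj(t,[[.5643,-.0373,.004]])[0]; m=white(t,uv); x,f=fit([(t,m)],"tray",[.5643,-.0373,.112]); print(n,np.round(x,4),round(f,3))
cv2.imwrite("pics/c4.png",np.hstack([cv2.resize(a[0][160:300,200:400],(400,280)),cv2.resize(a[1][200:340,180:380],(400,280))]))
E
```

```text
top [ 0.5655 -0.0352  0.1075] 0.153
side [ 0.5651 -0.0356  0.1047] 0.035
```

View pics/c4.png

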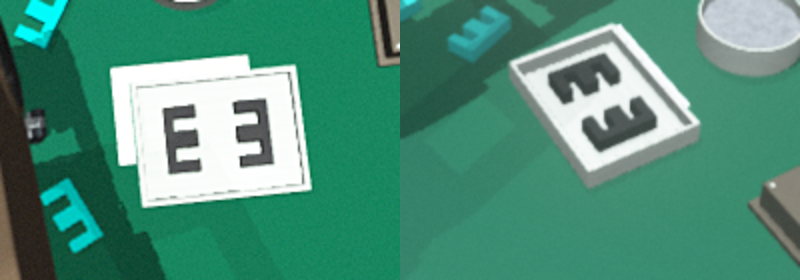

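Both cores lie flat side by side, at (183,140) and (255,132) in the left crop. The tray is unmoved in its corner.

```bash
python3 -c "
from station import robot
print(robot.close_job())"
```

```text
the job is handed in; nothing more can be done
None
```

The job is handed in at about 25 s of the 72 s, with no verdict shown: the tray measured within about 2 mm and 0.5° of its taped corner, and both E-cores lie flat, side by side inside it.

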